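Draw the smudged draught-shield pane from the rack and stand it in the wash bath

ROBOT

A 6-joint arm with a two-finger parallel gripper is mounted at the origin on the work surface. World frame = base frame: x ahead of the robot, y to its left, z up, the work surface at z = 0. Lengths are in m, angles in rad, forces in N, time in s.
With the tool pointing down it reaches from about 0.35 to 0.775 m from the base axis. Payload 7.3 kg.
Tool frame: the origin (TCP) lies between the finger pads; the fingertips stand bot.tips_ahead ahead of it and the grasp point (between the pads) lies 3 mm ahead of it (bot.tips_ahead is the distance from the TCP to the fingertips, in m); x points along the fingers, y is the direction in which the jaws open and shut, and the axes are right-handed (so a half turn about x gives the same grasp; the last joint's range is limited). The gripper opens to 92 mm and grips with 3 to 60 N. Pads are 19 mm wide; open, the fingers measure 130 mm over their backs; the gripper's body (75 mm by 190 mm) begins 47 mm behind the grasp point.
Start: joints at [-1.455, 0.342, 1.524, -0, 1.275, -0.146], TCP at [0.136, -0.507, 0.249] pointing down, gripper open.
Joint ranges: [-2.53, 2.53], [-0.77, 2.02], [0.04, 2.7], [-1, 4.14], [0.28, 2.66], [-3.11, 3.11]. Speed limits (rad/s): [2.57, 2.57, 3.14, 3.14, 3.14, 3.14].

INTERFACE

Orientations are given as a unit quaternion [x, y, z, w].
In Python, from bench import bot, viewer, models gives the robot as it stands. The module is installed in compiled form; this text tells all that it offers.
- The arm moves only by the tool jog_arm, never from a script. Its argument "motion" is a list that holds one entry, the list of rows, each a list of 4 numbers: the shift along the world's x, y, z in mm, then the turn about the world's z in rad. A call has exactly 8 rows; each row shifts and turns the commanded pose from where the row before left it; what a row does not reach is not made up. A row lasts 1/12 s, in which the tool goes at most 41.7 mm and 7.16 degrees, less where a joint would pass 70% of its speed; a pose out of reach is approached as far as the arm can. A call with a gripper value outside its range is refused whole. "claw" is the closure, from -1 (fully open) to 1 (shut), so that 0 is half open, set as the call begins (left out, the last holds). The fingers move at their own pace and stop on an object; "grip_force" is the grip in N (left out, the last holds). Time passes only in rows, so rows that do not move let the fingers close, or fill a call up. It gives the time, the measured TCP pose, the force and the opening at its end, in the units of the state.
- bot.get_obs(): the state, without advancing time (a new reading comes with each control period).
- viewer.read_camera(name): name is "scene" or "top" or "wrist"; returns (picture, depth): 384x512x3 uint8, red, green, blue; 384x512 float32, m along the optical axis (not along the pixel's ray), 0 where there is no reading.
- viewer.camera_info(name): a dict with "fovy" (degrees; the focal length in pixels is half the picture's height over the tangent of half this angle, whatever the lens; pixels are square), "cx", "cy" (the principal point, pixels), "rvec" (rotation vector, rad) and "tvec" (3), from world to camera coordinates, as OpenCV has them. Camera axes: x right, y down, z forward; pixel columns grow to the right and rows downward; lengths in m; the calibration is good to about 2 mm. The wrist camera is an equidistant fisheye: a pixel r from the principal point sees the ray r / f radians off the axis. A picture is of the moment at which its call begins: read the wrist's pose just before it. camera_info takes no time and is no camera call; for the wrist camera it gives the pose at the moment of the call.
- bot.sign_off(): hands the job in, once; it reports no verdict.
Trained networks look in the newest picture that a camera, given by its name, has taken for a name from the list of things; names that differ only in an ending like _2 or _b are one class to them, and where a whole thing is asked for, a point or a joint stands for the part that bears it (a point fixed in the world has none). Each returns a list of dicts, best first, with "conf" (0 to 1); they miss things now and then, are a little off and sometimes report something else, mostly with a low value. They report only what shows in the picture. A call takes as long as a camera call. They do not tell look-alikes from the thing itself.
- models.recognise(thing, camera): "position" ([x, y, z] in m, in the coordinates of the camera as it stood for that picture, good to about 4 mm: the middle of the surface that is visible of it).
- models.tip_of(thing, camera): "position" ([x, y, z] in m, in the coordinates of the camera as it stood for that picture, good to about 4 mm: a listed point, or the origin of a listed thing).
The state is a dict: "clock": time; "qpos": joint angles; "qd": joint speeds; "joint_efforts": joint torques, N m; "tcp_pos": TCP position; "eef_rot": TCP orientation; "ft_force": force on the tool from outside, world axes, zero at the start; "wrist_torque": the same for the moment, N m; "grip_width": finger opening in m.
Only numpy, scipy, OpenCV 4.12 (cv2) and the standard library are available. Lean on these libraries where they do the work, as an engineer would, in place of code of your own. Each camera call takes 0.05 s, during which the arm holds its last target. There are 200 camera calls.

TASK

Draw the glass balance pane with the green edge strip straight up out of the slotted white rack, and gently lower it upright into the narrow trough of the wash bath until it stands on the trough's floor; let go of it there (it may lean on the trough's side). Do not drop it, and leave the blue-edged and orange-edged panes where they stand in the rack.

Things in the scene. Friction and masses are not known exactly. Their poses are not given: they have to be found in the camera images.
- pane_green: Smudged pane to wash, about 0.15 kg: clear glass 100 mm wide (x), 5 thick (y), 92 high; along its top edge a green grip strip 100 long, 12 thick (flat faces to pinch), 90 to 110 mm above the lower edge. Origin: middle of the lower edge; z up. Starts upright in any one of the three slots of the white rack, lower edge 10 mm above the table.
- pane_blue: Pane with a blue strip; size, origin and axes as the green one, standing in another slot of the rack; must stay. The fixed rack is 132 x 162 mm with three parallel slots 50 mm apart, which hold the panes' side edges up to 60 mm above the table, with 1.5 mm of play each way across the thickness and 2 mm at each side edge.
- pane_orange: Pane with an orange strip; size, origin and axes as the green one, standing in another slot of the rack; must stay.
- bath: Fixed white wash bath, dry, 190 mm long (x), 96 wide (y), 75 high, blue panel at one end. Open steel-lined trough in its middle: 140 mm long (x), 26 wide (y), straight sides, floor 12 mm and rim 75 mm above the table. Origin: under the trough's centre, on the table; z up. Bath and rack stand left and right of the robot's midline, either way round.
Not all that is in view belongs to the job. Leave any brown look-alike of the pane_green alone. Leave any turquoise look-alike of the bath alone.

How it is judged:
By the outcome, as a careful person would: the job done as asked, in the order asked, and still so for the second after the job is handed in, with the robot touching nothing.
It also fails if it takes over 48 s, if anything falls off the work surface, if the arm or the gripper's body presses on something with over 40 N, if the wrist force passes 120 N, or if a joint passes its speed limit or range.

## Working session

There is one attempt and no reset: what is moved stays moved. The work goes in short steps, Python scripts to look and compute and a tool call to move; the robot and the scene stay as the last step left them, time stands still between calls to the robot, and variables do not carry over. Pictures are saved under pics/ and viewed, about 8 in all and at most 12, crops included, and the job is handed in when it is done.

Besides the shell and the picture viewer there is one more tool, called by a JSON object that holds its "op" and its "data". jog_arm: Moves the arm, as the interface text tells. Its arguments: {"type":"object","properties":{"motion":{"type":"array"},"claw":{"type":"number"},"grip_force":{"type":"number"}},"required":["motion"]}

```bash
mkdir -p pics
cat > h.py <<'E'
import numpy as np, cv2
from bench import bot, viewer, models
def cam(n):
    i=viewer.camera_info(n); R=cv2.Rodrigues(np.array(i['rvec'],float))[0]; t=np.array(i['tvec'],float).ravel()
    f=192/np.tan(np.radians(i['fovy'])/2); return i,R,t,f
def w(p,c): return c[1].T@(np.array(p)-c[2])
def cloud(d,c):
    v,u=np.mgrid[:d.shape[0],:d.shape[1]]
    P=np.stack([(u-c[0]['cx'])/c[3]*d,(v-c[0]['cy'])/c[3]*d,d],-1)
    return (P-c[2])@c[1]
def px(p,c):
    q=c[1]@np.array(p)+c[2]; return c[3]*q[:2]/q[2]+[c[0]['cx'],c[0]['cy']]
E
python3 - <<'E'
from h import *
ims=[]
for n in ('scene','top'):
    c=cam(n); im,d=viewer.read_camera(n); ims.append(im); np.savez(n,im=im,d=d)
    for th in ('pane_green','pane_blue','pane_orange','bath'):
        for r in models.tip_of(th,n)[:3]:
            p=w(r['position'],c); print(n,th,round(r['conf'],2),p.round(3),px(p,c).round())
    cv2.imwrite(f'pics/{n}0.png',im[...,::-1])
o=bot.get_obs();print(o['clock'],o['tcp_pos'],o['eef_rot'],o['grip_width'],bot.tips_ahead)
E
```

```text
scene pane_green 0.78 [0.545 0.194 0.009] [353. 172.]
scene pane_green 0.56 [ 0.477  0.058 -0.002] [285. 181.]
scene pane_blue 0.77 [0.568 0.294 0.015] [394. 158.]
scene pane_orange 0.82 [0.554 0.248 0.009] [374. 165.]
scene bath 0.85 [ 0.587 -0.181  0.002] [217. 266.]
scene bath 0.83 [ 0.402 -0.357 -0.001] [ 94. 242.]
top pane_green 0.79 [0.488 0.06  0.001] [211. 197.]
top pane_green 0.72 [0.548 0.201 0.012] [149. 173.]
top pane_blue 0.69 [0.572 0.295 0.012] [109. 163.]
top pane_orange 0.83 [0.559 0.25  0.011] [128. 169.]
top pane_orange 0.36 [ 0.589 -0.178  0.001] [309. 152.]
top bath 0.75 [ 0.585 -0.176 -0.003] [309. 154.]
top bath 0.75 [ 0.405 -0.354  0.002] [387. 228.]
0.5 [ 0.13589479 -0.50710346  0.24871771] [-0.70105394 -0.09228008  0.70106226 -0.09230095] 0.09176175399929 0.022
```

View pics/scene0.png

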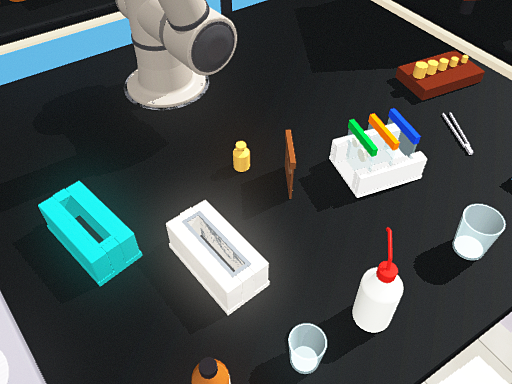

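View pics/top0.png

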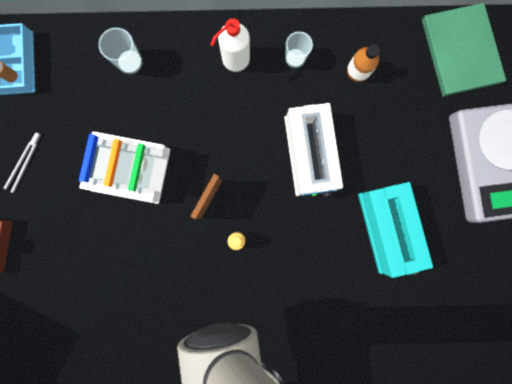

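The green-strip pane is at top (137,167) / scene (362,137). The brown plate at top (205,197) / scene (290,163) is the look-alike. The white bath is at top (313,149) and the turquoise one at (395,228) is its look-alike. Next I'll measure the strip and trough axes and confirm in a crop.

Run:
```python
from h import *
for n in ('top','scene'):
    z=np.load(n+'.npz'); im,d=z['im'],z['d']; c=cam(n); P=cloud(d,c)
    hsv=cv2.cvtColor(im,cv2.COLOR_RGB2HSV)
    for nm,lo,hi in (('green',45,80),('orange',8,20),('blue',105,125)):
        m=(hsv[...,0]>lo)&(hsv[...,0]<hi)&(hsv[...,1]>150)&(hsv[...,2]>70)&(d>0)
        m&=(abs(P[...,0]-.555)<.1)&(abs(P[...,1]-.245)<.12)&(P[...,2]>.09)
        q=P[m]; top=q[q[:,2]>np.percentile(q[:,2],90)-.008]
        r=cv2.minAreaRect((top[:,:2]*1000).astype(np.float32)); b=cv2.boxPoints(r)
        print(n,nm,len(top),np.round(r[0],1),np.round(r[1],1),round(r[2],1),'z',np.percentile(top[:,2],[10,50,90]).round(4))
        l=cv2.fitLine((top[:,:2]*1000).astype(np.float32),cv2.DIST_L2,0,.01,.01).ravel(); print('  line ang',np.degrees(np.arctan2(l[1],l[0])).round(1))
    # bath: rim and trough
    near=(abs(P[...,0]-.587)<.13)&(abs(P[...,1]+.18)<.1)&(d>0)
    sat=hsv[...,1]
    rim=near&(P[...,2]>.065)&(P[...,2]<.085); q=P[rim]
    r=cv2.minAreaRect((q[:,:2]*1000).astype(np.float32)); print(n,'rim',len(q),r)
    fl=near&(P[...,2]>.002)&(P[...,2]<.05)
    q=P[fl]; 
    cr=cv2.minAreaRect((P[rim][:,:2]*1000).astype(np.float32)); ctr=np.array(cr[0])/1000
    q=q[np.hypot(*(q[:,:2]-ctr).T)<.065]
    if len(q):
        u=None
        l=cv2.fitLine((q[:,:2]*1000).astype(np.float32),cv2.DIST_L2,0,.01,.01).ravel()
        print(n,'trough',len(q),q.mean(0),cv2.minAreaRect((q[:,:2]*1000).astype(np.float32)),np.degrees(np.arctan2(l[1],l[0])))
im=np.load('top.npz')['im']; s=np.load('scene.npz')['im']
a=cv2.resize(im[115:215,70:230],(800,500),interpolation=2)
b=cv2.resize(im[85:215,260:440],(400,289)); e=cv2.resize(s[90:210,320:450],(400,289))
cv2.imwrite('pics/crop1.png',np.vstack([cv2.resize(a,(480,300)),cv2.resize(np.hstack([b,e]),(480,174))])[...,::-1])
```

```text
top green 295 [546.8 197.2] [12.3 94.6] 78.0 z [0.1181 0.1208 0.1225]
  line ang -12.4
top orange 129 [555.6 242.4] [ 5. 92.] 78.5 z [0.115  0.1197 0.1222]
  line ang -12.2
top blue 341 [568.7 295.1] [13.3 98.1] 77.3 z [0.1171 0.1205 0.1224]
  line ang -12.3
top rim 2988 ((586.525634765625, -179.12713623046875), (191.03134155273438, 92.45329284667969), 6.370539665222168)
top trough 691 [ 0.58529559 -0.17200387  0.02004177] ((583.2523193359375, -154.17205810546875), (129.13075256347656, 78.83101654052734), 6.948024272918701) 6.371068
scene green 258 [545.6 196.3] [ 14.5 102.7] 77.8 z [0.1162 0.1202 0.1219]
  line ang -12.3
scene orange 133 [557.3 245.2] [ 14.3 100. ] 76.4 z [0.1133 0.1172 0.1205]
  line ang -11.4
scene blue 256 [568.1 294.3] [ 14.4 100.2] 78.1 z [0.1158 0.1202 0.1221]
  line ang -12.1
scene rim 3977 ((583.9921264648438, -180.1316375732422), (192.5057373046875, 92.5755844116211), 6.277524471282959)
scene trough 852 [ 0.58212993 -0.19650326  0.02566276] ((581.0538940429688, -205.52862548828125), (115.3428726196289, 79.46882629394531), 6.371216773986816) -42.766834
```

View pics/crop1.png

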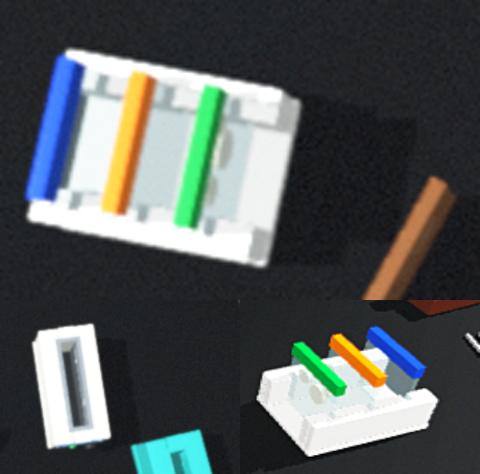

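Confirmed: green is in the right-hand slot, next to the orange pane 50 mm away. Strip centre is about (0.546, 0.197) at −12.2°, and bath centre about (0.586, −0.180) at +6.4°. The jaws must approach narrowed to about 30 mm to clear the orange strip.

{"op": "jog_arm", "data": {"motion": [[[30, 25, 0, -0.06], [30, 25, 0, -0.06], [30, 25, 0, -0.06], [30, 25, 0, -0.06], [30, 25, 0, -0.06], [30, 25, 0, -0.06], [30, 25, 0, -0.06], [30, 25, 0, -0.055]]], "claw": 0.35, "grip_force": 15}}

```text
clock: 1.17
tcp_pos: [0.3771, -0.3057, 0.249]
eef_rot: [0.703, -0.077, -0.703, -0.076]
ft_force: [1.0, -1.0, 0.2]
grip_width: 0.0432
```

{"op": "jog_arm", "data": {"motion": [[[15, 36, 0, 0], [15, 36, 0, 0], [15, 36, 0, 0], [15, 36, 0, 0], [15, 36, 0, 0], [15, 36, 0, 0], [15, 36, 0, 0], [15, 36, 0, 0]]]}}

```text
clock: 1.83
tcp_pos: [0.4963, -0.0172, 0.249]
eef_rot: [0.703, -0.075, -0.703, -0.075]
ft_force: [0.7, 0.2, -0.5]
grip_width: 0.0298
```

{"op": "jog_arm", "data": {"motion": [[[6, 35, 0, 0], [6, 35, 0, 0], [6, 35, 0, 0], [6, 34, 0, 0], [6, 30, 0, 0], [6, 20, 0, 0], [6, 15, 0, 0], [7, 10, 0, 0]]]}}

```text
clock: 2.5
tcp_pos: [0.5447, 0.1969, 0.2487]
eef_rot: [-0.703, 0.074, 0.703, 0.075]
ft_force: [0.0, 0.0, 0.6]
grip_width: 0.0298
```

Run:
```python
from h import *
c=cam('wrist'); o=bot.get_obs(); im,d=viewer.read_camera('wrist')
i=c[0]; f=c[3]
def fpx(p):
    q=c[1]@np.array(p)+c[2]; th=np.arctan2(np.hypot(q[0],q[1]),q[2]); ph=np.arctan2(q[1],q[0])
    return np.array([i['cx']+f*th*np.cos(ph),i['cy']+f*th*np.sin(ph)])
v,u=np.mgrid[:384,:512]; du,dv=u-i['cx'],v-i['cy']; r=np.hypot(du,dv)+1e-9; th=r/f; k=np.tan(th)/r
P=(np.stack([du*k*d,dv*k*d,d],-1)-c[2])@c[1]
hsv=cv2.cvtColor(im,cv2.COLOR_RGB2HSV)
m=(hsv[...,0]>45)&(hsv[...,0]<80)&(hsv[...,1]>150)&(hsv[...,2]>60)&(d>0)&(P[...,2]>.11)&(th<1.4)
q=P[m]; print(len(q))
if len(q):
    print(cv2.minAreaRect((q[:,:2]*1000).astype(np.float32)),np.median(q,0)); l=cv2.fitLine((q[:,:2]*1000).astype(np.float32),cv2.DIST_L2,0,.01,.01).ravel(); print(np.degrees(np.arctan2(l[1],l[0])))
print(o['tcp_pos'],o['qpos'],o['ft_force'],fpx(o['tcp_pos']),fpx([.546,.197,.12]))
cv2.imwrite('pics/w1.png',im[...,::-1])
```

```text
1027
((546.7955932617188, 197.08822631835938), (10.633861541748047, 98.54110717773438), 77.40879821777344) [0.54890121 0.19695655 0.11980716]
-12.360079
[0.54474642 0.1969476  0.24867269] [2.14474574e-01 4.42279087e-01 1.36918808e+00 3.29018091e-04
 1.33028441e+00 1.99642672e+00] [0.01651877 0.04889477 0.62064101] [253.81861147 253.21447527] [254.15242168 188.66301942]
```

View pics/w1.png

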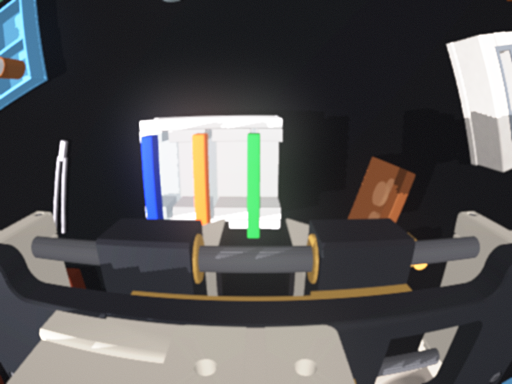

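The strip at (254,185) is centred between the pads (200–315), and the wrist measurement (0.547, 0.197, −12.4°) agrees. I'll narrow the jaws slightly more and descend.

{"op": "jog_arm", "data": {"motion": [[[1, 0, -20, 0], [1, 0, -20, 0], [0, 0, -20, 0], [0, 0, -20, 0], [0, 0, -20, 0], [0, 0, -15, 0], [0, 0, -10, 0], [0, 0, -8, 0]]], "claw": 0.46}}

```text
clock: 3.22
tcp_pos: [0.5466, 0.1944, 0.1148]
eef_rot: [-0.703, 0.076, 0.703, 0.075]
ft_force: [0.5, 0.2, 0.1]
grip_width: 0.0243
```

{"op": "jog_arm", "data": {"motion": [[[0, 0, 0, 0], [0, 0, 0, 0], [0, 0, 0, 0], [0, 0, 0, 0], [0, 0, 0, 0], [0, 0, 0, 0], [0, 0, 0, 0], [0, 0, 0, 0]]], "claw": 1, "grip_force": 15}}

```text
clock: 3.88
tcp_pos: [0.5474, 0.1952, 0.1164]
eef_rot: [0.704, -0.075, -0.703, -0.076]
ft_force: [0.6, 2.6, 2.6]
grip_width: 0.0126
```

{"op": "jog_arm", "data": {"motion": [[[0, 0.5, 4, 0], [0, 0.5, 6, 0], [0, 0, 8, 0], [0, 0, 8, 0], [0, 0, 8, 0], [0, 0, 8, 0], [0, 0, 8, 0], [0, 0, 10, 0]]]}}

```text
clock: 4.55
tcp_pos: [0.5467, 0.1956, 0.1765]
eef_rot: [-0.703, 0.075, 0.703, 0.075]
ft_force: [-0.3, 0.4, -2.1]
grip_width: 0.0117
```

{"op": "jog_arm", "data": {"motion": [[[0, 0, 12, 0], [0, 0, 12, 0], [0, 0, 12, 0], [0, 0, 12, 0], [0, 0, 12, 0], [0, 0, 12, 0], [0, 0, 10, 0], [0, 0, 8, 0]]]}}

```text
clock: 5.22
tcp_pos: [0.547, 0.1958, 0.2673]
eef_rot: [0.703, -0.075, -0.703, -0.075]
ft_force: [0.4, 0.0, -1.1]
grip_width: 0.0121
```

Run:
```python
from h import *
im,d=viewer.read_camera('scene'); cv2.imwrite('pics/s2.png',cv2.resize(im[30:230,160:460],(750,500))[...,::-1])
c=cam('scene')
for th in ('pane_green','pane_orange'):
    for r in models.tip_of(th,'scene')[:2]: print(th,r['conf'],w(r['position'],c).round(3))
o=bot.get_obs();print(o['tcp_pos'],o['ft_force'],o['wrist_torque'],o['grip_width'])
```

```text
pane_green 0.88 [ 0.477  0.057 -0.001]
pane_green 0.69 [0.545 0.195 0.167]
pane_orange 0.79 [0.553 0.249 0.005]
[0.54705324 0.19585109 0.26632833] [-0.26382745 -0.61674048 -1.5579334 ] [ 0.07710795  0.01898531 -0.00609801] 0.011816218362216484
```

View pics/s2.png

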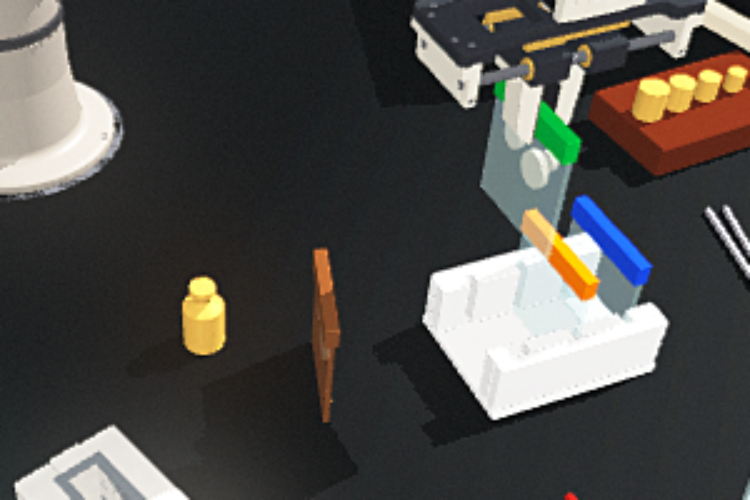

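The pane hangs upright between the pads (crop ~(530,150)), and orange and blue still stand in the rack. Now over to the bath, turning +0.325 rad.

{"op": "jog_arm", "data": {"motion": [[[2, -10, 0, 0.02], [2, -20, 0, 0.02], [2, -25, 0, 0.02], [2, -27, 0, 0.02], [3, -28, 0, 0.02], [3, -28, 0, 0.02], [3, -28, 0, 0.02], [3, -28, 0, 0.02]]]}}

```text
clock: 6.03
tcp_pos: [0.5664, 0.0006, 0.2648]
eef_rot: [-0.706, 0.018, 0.708, 0.018]
ft_force: [1.2, -0.5, -1.1]
grip_width: 0.0118
```

{"op": "jog_arm", "data": {"motion": [[[3, -28, 0, 0.02], [3, -28, 0, 0.02], [3, -28, 0, 0.02], [3, -28, 0, 0.02], [3, -27, 0, 0.02], [2, -20, 0, 0.02], [1, -14, 0, 0.02], [1, -9, 0, 0.025]]]}}

```text
clock: 6.7
tcp_pos: [0.5854, -0.182, 0.2643]
eef_rot: [-0.705, -0.039, 0.707, -0.039]
ft_force: [-0.2, -0.4, -2.5]
grip_width: 0.0119
```

{"op": "jog_arm", "data": {"motion": [[[0, 0, -10, 0], [0, 0, -10, 0], [0, 0, -10, 0], [0, 0, -10, 0], [0, 0, -10, 0], [0, 0, -5, 0], [0, 0, 0, 0], [0, 0, 0, 0]]]}}

```text
clock: 7.37
tcp_pos: [0.5859, -0.1799, 0.2106]
eef_rot: [-0.706, -0.04, 0.706, -0.04]
ft_force: [0.5, 0.4, -2.5]
grip_width: 0.0119
```

Run:
```python
from h import *
o=bot.get_obs();print(o['clock'],o['tcp_pos'],o['eef_rot'],o['ft_force'],o['grip_width'])
for n in ('scene','top'):
    im,d=viewer.read_camera(n); c=cam(n); P=cloud(d,c); hsv=cv2.cvtColor(im,cv2.COLOR_RGB2HSV)
    for r in models.tip_of('bath',n)[:2]: print(n,'bath',r['conf'],w(r['position'],c).round(4))
    for r in models.tip_of('pane_green',n)[:2]: print(n,'green',r['conf'],w(r['position'],c).round(4))
    m=(hsv[...,0]>45)&(hsv[...,0]<80)&(hsv[...,1]>120)&(d>0)&(abs(P[...,1]+.18)<.06)&(abs(P[...,0]-.586)<.08)&(P[...,2]>.13)
    q=P[m]
    if len(q)>20: print(n,len(q),cv2.minAreaRect((q[:,:2]*1000).astype(np.float32)))
    if n=='scene':
        # project expected trough rim corners
        a=np.radians(6.4); R=np.array([[np.cos(a),-np.sin(a)],[np.sin(a),np.cos(a)]])
        big=cv2.resize(im[120:320,120:320],None,fx=3,fy=3)
        K=[(px([*(R@np.array(k)+[.5855,-.1795]),.075],c)-[120,120])*3 for k in ((-.07,-.013),(.07,-.013),(.07,.013),(-.07,.013))]
        cv2.polylines(big,[np.int32(K)],True,(255,0,0),1); cv2.imwrite('pics/s3.png',big[...,::-1])
```

```text
7.3667 [ 0.58594793 -0.17987509  0.2105506 ] [-0.70588718 -0.03962499  0.70610533 -0.03960313] [ 0.49488411  0.44032075 -2.47118769] 0.011888597456793517
scene bath 0.93 [ 5.857e-01 -1.805e-01 -1.000e-04]
scene bath 0.83 [ 0.3983 -0.3568  0.0016]
scene green 0.7 [ 0.4802  0.0553 -0.0024]
scene green 0.57 [ 0.585  -0.1841  0.11  ]
scene 310 ((609.9580078125, -183.49569702148438), (49.397254943847656, 25.779497146606445), 3.4736599922180176)
top green 0.97 [ 4.859e-01  6.020e-02 -1.000e-04]
```

View pics/s3.png

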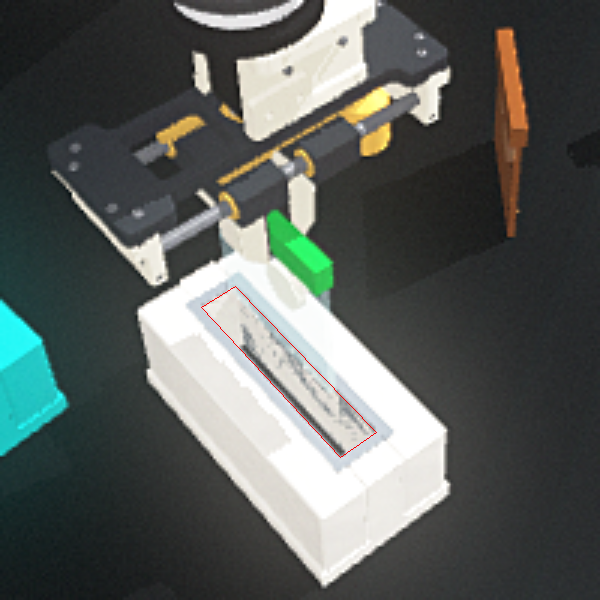

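The projected trough outline matches the opening, and the pane is aligned above it. Lowering; floor contact is expected at TCP z ≈ 0.118.

{"op": "jog_arm", "data": {"motion": [[[0, 0, -8, 0], [0, 0, -8, 0], [0, 0, -6, 0], [0, 0, -5, 0], [0, 0, -5, 0], [0, 0, -5, 0], [0, 0, -5, 0], [0, 0, -5, 0]]]}}

```text
clock: 8.33
tcp_pos: [0.5859, -0.1801, 0.1633]
eef_rot: [0.706, 0.039, -0.706, 0.04]
ft_force: [0.2, -0.1, -2.6]
grip_width: 0.012
```

{"op": "jog_arm", "data": {"motion": [[[0, 0, -5, 0], [0, 0, -5, 0], [0, 0, -5, 0], [0, 0, -5, 0], [0, 0, -5, 0], [0, 0, -4, 0], [0, 0, -3, 0], [0, 0, -3, 0]]]}}

```text
clock: 9.0
tcp_pos: [0.5859, -0.1801, 0.1284]
eef_rot: [-0.706, -0.039, 0.706, -0.04]
ft_force: [0.1, 0.5, -2.1]
grip_width: 0.0117
```

{"op": "jog_arm", "data": {"motion": [[[0, 0, -2, 0], [0, 0, -1, 0], [0, 0, -1, 0], [0, 0, -1, 0], [0, 0, -1, 0], [0, 0, -1, 0], [0, 0, -0.5, 0], [0, 0, -0.5, 0]]]}}

```text
clock: 9.67
tcp_pos: [0.5859, -0.1801, 0.1207]
eef_rot: [0.706, 0.039, -0.706, 0.04]
ft_force: [0.2, -0.4, -1.8]
grip_width: 0.0121
```

{"op": "jog_arm", "data": {"motion": [[[0, 0, -0.5, 0], [0, 0, -0.5, 0], [0, 0, -0.5, 0], [0, 0, -0.5, 0], [0, 0, 0, 0], [0, 0, 0, 0], [0, 0, 0, 0], [0, 0, 0, 0]]]}}

```text
clock: 10.33
tcp_pos: [0.5859, -0.1801, 0.1187]
eef_rot: [0.706, 0.039, -0.706, 0.04]
ft_force: [0.2, 0.7, -2.9]
grip_width: 0.0119
```

{"op": "jog_arm", "data": {"motion": [[[0, 0, -0.5, 0], [0, 0, -0.5, 0], [0, 0, -0.5, 0], [0, 0, -0.5, 0], [0, 0, 0, 0], [0, 0, 0, 0], [0, 0, 0, 0], [0, 0, 0, 0]]]}}

```text
clock: 11.0
tcp_pos: [0.586, -0.1803, 0.1186]
eef_rot: [0.706, 0.039, -0.706, 0.04]
ft_force: [-5.0, -0.1, 10.5]
grip_width: 0.0118
```

Run:
```python
from h import *
o=bot.get_obs();print(o['clock'],o['tcp_pos'],o['ft_force'])
```

```text
11.0 [ 0.58601147 -0.18034905  0.11861267] [-4.97094808 -0.13992863 10.45042984]
```

Floor contact: the force flipped from −2.5 to +10.5 N at z 0.1186, as expected. Ease the load, then open in stages so the pane leans gently.

{"op": "jog_arm", "data": {"motion": [[[0, 0, 0.5, 0], [0, 0, 0.5, 0], [0, 0, 0.3, 0], [0, 0, 0, 0], [0, 0, 0, 0], [0, 0, 0, 0], [0, 0, 0, 0], [0, 0, 0, 0]]]}}

```text
clock: 11.67
tcp_pos: [0.586, -0.1803, 0.1186]
eef_rot: [0.706, 0.039, -0.706, 0.04]
ft_force: [-3.2, 0.2, 5.5]
grip_width: 0.0119
```

{"op": "jog_arm", "data": {"motion": [[[0, 0, 0, 0], [0, 0, 0, 0], [0, 0, 0, 0], [0, 0, 0, 0], [0, 0, 0, 0], [0, 0, 0, 0], [0, 0, 0, 0], [0, 0, 0, 0]]], "claw": 0.65}}

```text
clock: 12.33
tcp_pos: [0.5859, -0.1801, 0.118]
eef_rot: [-0.706, -0.04, 0.706, -0.04]
ft_force: [0.4, -0.1, 0.1]
grip_width: 0.0164
```

{"op": "jog_arm", "data": {"motion": [[[0, 0, 0, 0], [0, 0, 0, 0], [0, 0, 0, 0], [0, 0, 0, 0], [0, 0, 0, 0], [0, 0, 0, 0], [0, 0, 0, 0], [0, 0, 0, 0]]], "claw": 0.5}}

```text
clock: 13.0
tcp_pos: [0.5859, -0.1801, 0.1181]
eef_rot: [-0.706, -0.039, 0.706, -0.04]
ft_force: [-0.1, -0.2, -0.3]
grip_width: 0.0226
```

Run:
```python
from h import *
o=bot.get_obs();print(o['clock'],o['tcp_pos'],o['ft_force'],o['grip_width'])
im,d=viewer.read_camera('scene'); cv2.imwrite('pics/s4.png',cv2.resize(im[130:310,130:310],(600,600))[...,::-1])
```

```text
13.0 [ 0.58587956 -0.1801271   0.11805361] [-0.05106854 -0.19616726 -0.26374532] 0.022587983189871885
```

View pics/s4.png

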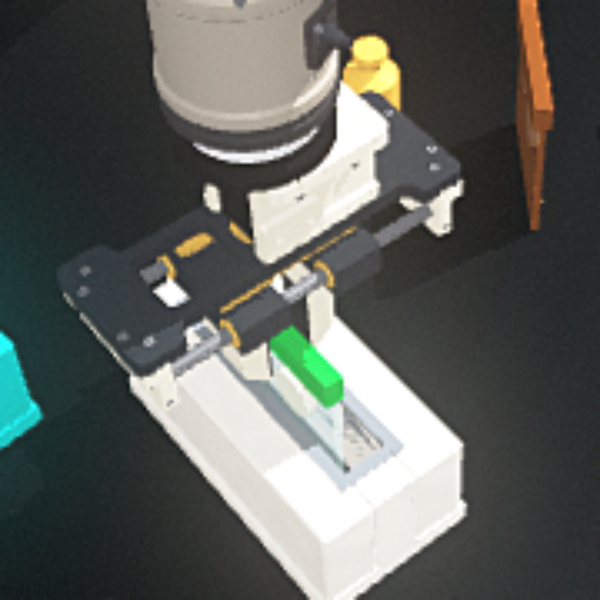

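The pane stands in the trough (strip ~(308,365)), released and near upright between the fingers with zero force. Opening further in stages.

{"op": "jog_arm", "data": {"motion": [[[0, 0, 0, 0], [0, 0, 0, 0], [0, 0, 0, 0], [0, 0, 0, 0], [0, 0, 0, 0], [0, 0, 0, 0], [0, 0, 0, 0], [0, 0, 0, 0]]], "claw": 0.25}}

```text
clock: 13.72
tcp_pos: [0.5859, -0.1801, 0.118]
eef_rot: [0.706, 0.039, -0.706, 0.04]
ft_force: [0.0, 0.2, -0.1]
grip_width: 0.0347
```

{"op": "jog_arm", "data": {"motion": [[[0, 0, 0, 0], [0, 0, 0, 0], [0, 0, 0, 0], [0, 0, 0, 0], [0, 0, 0, 0], [0, 0, 0, 0], [0, 0, 0, 0], [0, 0, 0, 0]]], "claw": -0.05}}

```text
clock: 14.38
tcp_pos: [0.5859, -0.1801, 0.118]
eef_rot: [-0.706, -0.039, 0.706, -0.04]
ft_force: [0.4, 0.5, -0.0]
grip_width: 0.0486
```

{"op": "jog_arm", "data": {"motion": [[[0, 0, 0, 0], [0, 0, 0, 0], [0, 0, 0, 0], [0, 0, 0, 0], [0, 0, 0, 0], [0, 0, 0, 0], [0, 0, 0, 0], [0, 0, 0, 0]]], "claw": -0.6}}

```text
clock: 15.05
tcp_pos: [0.5859, -0.1801, 0.118]
eef_rot: [0.706, 0.039, -0.706, 0.04]
ft_force: [0.0, -0.3, -0.2]
grip_width: 0.0736
```

{"op": "jog_arm", "data": {"motion": [[[0, 0, 0, 0], [0, 0, 0, 0], [0, 0, 3, 0], [0, 0, 4, 0], [0, 0, 5, 0], [0, 0, 5, 0], [0, 0, 5, 0], [0, 0, 5, 0]]], "claw": -1}}

```text
clock: 15.72
tcp_pos: [0.586, -0.1802, 0.1459]
eef_rot: [0.706, 0.039, -0.706, 0.04]
ft_force: [0.2, 0.2, 0.4]
grip_width: 0.0919
```

{"op": "jog_arm", "data": {"motion": [[[0, 0, 10, 0], [0, 0, 12, 0], [0, 0, 15, 0], [0, 0, 15, 0], [0, 0, 15, 0], [0, 0, 15, 0], [0, 0, 15, 0], [0, 0, 10, 0]]]}}

```text
clock: 16.38
tcp_pos: [0.5863, -0.1802, 0.2545]
eef_rot: [0.707, 0.039, -0.705, 0.04]
ft_force: [-0.9, 0.0, -0.6]
grip_width: 0.0917
```

Run:
```python
from h import *
o=bot.get_obs();print(o['clock'],o['tcp_pos'],o['ft_force'],o['grip_width'])
im,d=viewer.read_camera('scene'); c=cam('scene')
for th in ('pane_green','pane_blue','pane_orange'):
    for r in models.tip_of(th,'scene')[:2]: print(th,round(r['conf'],2),w(r['position'],c).round(3))
P=cloud(d,c); hsv=cv2.cvtColor(im,cv2.COLOR_RGB2HSV)
m=(hsv[...,0]>45)&(hsv[...,0]<80)&(hsv[...,1]>150)&(d>0)&(abs(P[...,1]+.18)<.08)&(abs(P[...,0]-.586)<.09)&(P[...,2]>.08)
q=P[m]; print(len(q),q.mean(0).round(3),q.max(0).round(3),q.min(0).round(3))
cv2.imwrite('pics/s5.png',cv2.resize(im[60:310,120:440],(768,600))[...,::-1])
```

```text
16.3833 [ 0.5862549  -0.18024585  0.25449432] [-9.33291378e-01  3.86135108e-04 -6.17134615e-01] 0.09172591586593076
pane_green 0.87 [ 0.477  0.058 -0.001]
pane_green 0.76 [ 0.582 -0.182  0.016]
pane_blue 0.92 [0.565 0.296 0.014]
pane_orange 0.55 [0.558 0.248 0.009]
435 [ 0.587 -0.182  0.12 ] [ 0.635 -0.171  0.127] [ 0.534 -0.192  0.104]
```

View pics/s5.png

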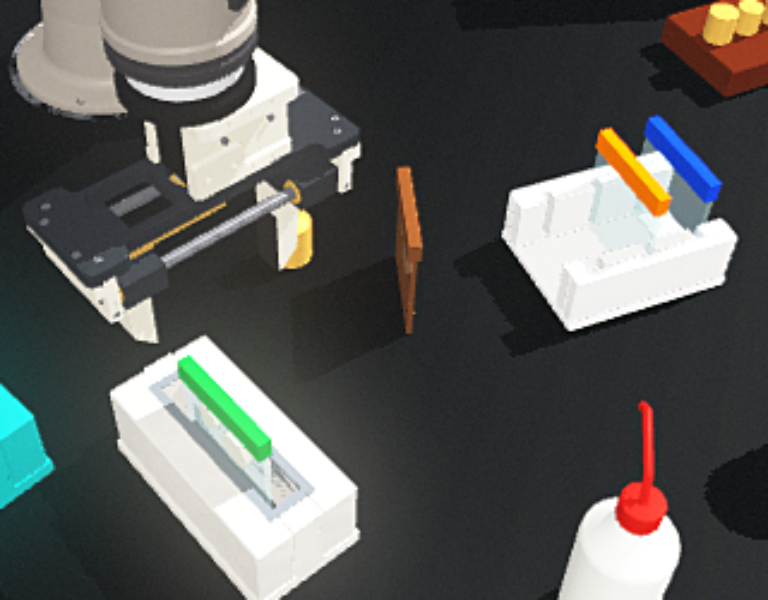

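The pane stands in the trough (strip (180,360)–(268,450)), the gripper is clear, and blue and orange are still in the rack.

```bash
python3 -c "
from bench import bot
print(bot.sign_off())"
```

```text
the job is handed in; nothing more can be done
None
```

The green-edged pane is now standing nearly upright on the floor of the white wash bath's trough, and I handed the job in at about 16.4 s of the 48 s allowed. I drew it straight up out of the rack, lowered it until the wrist force showed floor contact (about 10 N), opened the fingers in stages and backed off.

**Last checks:**
- **Green pane:** its lower edge measures about (0.582, −0.182, 0.016), against an expected floor height of 0.012. That is within the measuring error. The strip centre is at (0.587, −0.182).
- **Other panes:** blue and orange are still in their slots, at their first positions within measuring error. The brown and turquoise look-alikes were left alone.
- **Gripper:** open, well above the pane, with wrist force back near zero.

No check failed. The network also kept reporting the brown look-alike as `pane_green`, often with the higher confidence, so I told them apart by colour and position.

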